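Register a blank tile in the corner pocket of the tracing board

ROBOT

A 6-joint arm with a two-finger parallel gripper is mounted at the origin on the work surface. World frame = base frame: x ahead of the robot, y to its left, z up, the work surface at z = 0. Lengths are in m, angles in rad, forces in N, time in s.
With the tool pointing down it reaches from about 0.275 to 0.775 m from the base axis. Payload 14.6 kg.
Tool frame: the origin (TCP) lies between the finger pads; the fingertips stand 22 mm ahead of it and the grasp point (between the pads) lies 3 mm ahead of it (manip.finger_overhang is the distance from the TCP to the fingertips, in m); z points along the fingers, y is the direction in which the jaws open and shut (so a half turn about z gives the same grasp; the last joint's range is limited). The gripper opens to 85 mm and grips with 20 to 120 N. Pads are 22 mm wide; open, the fingers measure 114 mm over their backs; the gripper's body (76 mm by 85 mm) begins 54 mm behind the grasp point. The pads swing forward as they close: fully open they stand 13 mm farther back than shut.
Start: joints at [-1.337, 0.263, -0.048, 1.259, 0, 1.415], TCP at [0.199, -0.486, 0.253] pointing down, gripper open.
Joint ranges: [-2.65, 2.65], [-0.89, 1.7], [-1.18, 1.37], [-2.13, 2.11], [-1.35, 1.29], [-3.14, 3.14]. Speed limits (rad/s): [1.89, 1.89, 2.57, 2.79, 3.14, 3.14].

INTERFACE

Orientations are given as a 3x3 rotation matrix whose columns are the frame's x, y, z axes.
In Python, from bench import status, snapshot, manip, recognise, landmark_of gives the robot as it stands.
- The arm moves only by the tool step_arm, never from a script. Its argument "deltas" is a list of rows, each a list of 7 numbers: the shift along the tool's x, y, z in mm, then the turn, a rotation vector about the tool's x, y, z in rad, then the opening, from 0 (shut) to 1 (fully open). A call has exactly 8 rows; each row shifts and turns the pose as measured when the row begins, along the tool's axes as they then stand; what a row does not reach is not made up. A row lasts 1/8 s, in which the tool goes at most 62.5 mm and 10.7 degrees, less where a joint would pass 70% of its speed; a pose out of reach is approached as far as the arm can. A call with a gripper value outside its range is refused whole. The fingers move at their own pace and stop on an object; the grip force is fixed at half the most. Time passes only in rows, so rows that do not move let the fingers close, or fill a call up. It gives the time, the measured TCP pose, the force and the opening at its end, in the units of the state.
- status.read_state(): the state, without advancing time (a new reading comes with each control period).
- snapshot(name): name is "side" or "top" or "wrist"; returns a dict with "color" (400x640x3 uint8, blue, green, red), "vertical_fov" (degrees; the focal length in pixels is half the picture's height over the tangent of half this angle, whatever the lens; pixels are square), "cx", "cy" (the principal point, pixels), "rvec" (rotation vector, rad) and "tvec" (3), from world to camera coordinates, as OpenCV has them; the wrist camera has in their place "tool_from_camera" (4x4, takes a point from camera to tool coordinates, whose origin is the TCP and whose axes are the flange's). Camera axes: x right, y down, z forward; pixel columns grow to the right and rows downward; lengths in m; the calibration is good to about 2 mm. A picture is of the moment at which its call begins: read the wrist's pose just before it. There is no depth.
- manip.finish_job(): hands the job in, once; it reports no verdict.
Trained networks look in a picture, given as the dict that the camera call returned (one of the last four; its "shot" number tells which), for a name from the list of things; names that differ only in an ending like _2 or _b are one class to them, and where a whole thing is asked for, a point or a joint stands for the part that bears it (a point fixed in the world has none). Each returns a list of dicts, best first, with "score" (0 to 1); they miss things now and then, are a little off and sometimes report something else, mostly with a low value. They report only what shows in the picture. A call takes as long as a camera call. They do not tell look-alikes from the thing itself.
- recognise(picture, query): "box" ([left, top, right, bottom] in pixels, round what is visible of it).
- landmark_of(picture, query): "position" ([column, row] in pixels: a listed point, or the origin of a listed thing).
The state is a dict: "time_s": time; "joint_pos": joint angles; "qd": joint speeds; "joint_efforts": joint torques, N m; "tcp_pos": TCP position; "orientation": TCP orientation; "ft_force": force on the tool from outside, world axes, zero at the start; "wrist_torque": the same for the moment, N m; "width": finger opening in m.
Only numpy, scipy, OpenCV 4.12 (cv2) and the standard library are available. Lean on these libraries where they do the work, as an engineer would, in place of code of your own. Each camera call takes 0.05 s, during which the arm holds its last target. There are 200 camera calls.

TASK

Push the white blank tile across the grey board until one side lies flush against the long metal rail, then, keeping it against the rail, slide it along into the corner pocket behind the orange lip until it is fully home, square against both the rail and the end stop. Use only the fingertips and never lift the tile off the board. Leave the blue tile, jars, bowl and brush where they are, and finish with the hand clear of everything.

Things in the scene. Friction and masses are not known exactly. Their poses are not given: they have to be found in the camera images.
- board: Grey register board, fixed, 220 x 360 mm; origin at table height, the top 12 mm above it. In its own frame x points away from the robot, y to the left, z up (turned by its yaw); it spans x -115 to +105, y -180 to +180 mm. It carries the rail, stop and lip, which form a pocket 66 mm wide, open only towards -y and above.
- rail (a point): Middle of the upper edge of the long aluminium rail's working face, which looks to the board's -x and lies at x = +75 mm in the board's frame. The rail is straight, along the board's y from -180 to +165 mm, 20 mm thick, 14 mm high above the board's top. Axes as the board's.
- stop (a point): Upper edge of the aluminium end stop's working face, midway across the pocket; the face looks to the board's -y and lies at y = +145 mm in its frame. The stop is 20 mm thick, 14 mm high above the board's top, and reaches from x = -3 mm to the rail.
- lip (a point): Middle of the upper edge of the inner face of the short orange lip, parallel to the rail: face at x = +9 mm in the board's frame, from y = +110 to +145 mm, 12 mm thick, 8 mm high above the board's top. A flared lead-in starts at about y = +95 mm, spreading towards the robot.
- pocket (a point): Point on the board's top where the centre of the tile's underside comes to lie when the tile is fully home in the corner: x = +45, y = +115, z = +12 mm in the board's frame; axes as the board's.
- tile: White blank ceramic tile with a thin grey border line, loose, 60 x 60 mm, 10 mm thick, about 75 g (varies), lying flat on the right part of the board; origin at the centre of its underside, x and y along its sides, z up. Tile, board and rail are smooth (friction about 0.3); pressed hard sideways against the rail while pushed high on its edge it can tip.
- blue_tile: Finished blue tile with a yellow cross and white border, loose, 60 x 60 x 10 mm, lying on the board on the robot's side of the pocket; origin at the centre of its underside. Bystander.
- jar_green: Paint jar, 64 mm in diameter, 74 mm tall, full, standing on the table; origin at the centre of its underside. Bystander. Colour: white with green paint.
- jar_red: Paint jar, 64 mm in diameter, 74 mm tall, full, standing on the table; origin at the centre of its underside. Bystander. Colour: red with red paint.
- jar_ochre: Paint jar, 64 mm in diameter, 74 mm tall, full, standing on the table; origin at the centre of its underside. Bystander. Colour: terracotta with yellow paint.
- jar_black: Paint jar, 64 mm in diameter, 74 mm tall, full, standing on the table; origin at the centre of its underside. Bystander. Colour: amber brown with black paint.
- bowl: White water bowl, 110 mm across the rim, 45 mm tall, on the table; origin at the centre of its underside. Bystander.
- brush: Paint brush 190 mm long lying on the table, its x axis along it; origin under its middle. Bystander.
Mind the look-alikes: they are no part of the job. What is meant by the tile is not red, and is the smaller of those in its own colour.

How it is judged:
On the way, in this order (a step that is already met when the one before it is completed fails the run):
1. The tile lies flush and square against the rail, still well short of the pocket (x of tile in the frame of board above 0.0415 m and (angle between the x axis of tile and the x axis of board, either way round below 0.06 rad or angle between the x axis of tile and the y axis of board, either way round below 0.06 rad) and z of tile in the frame of board below 0.015 m and y of tile in the frame of board below 0.04 m), for 0.1 s.
2. The tile is fully home in the corner, square against rail and end stop (x of tile in the frame of board above 0.0415 m and (angle between the x axis of tile and the x axis of board, either way round below 0.06 rad or angle between the x axis of tile and the y axis of board, either way round below 0.06 rad) and z of tile in the frame of board below 0.015 m and y of tile in the frame of board above 0.1115 m), for 0.2 s.
At the end, for the whole second after the job is handed in: The white tile lies flat on the board, at rest in the corner pocket, within 3.5 mm of both the rail and the end stop and square to them within 0.06 rad; no bystander has moved more than 20 mm (all of step 2 and z of tile in the frame of board above 0.01 m and linear speed of tile below 0.01 m/s and distance of each of blue_tile, jar_green, jar_red, jar_ochre, jar_black, bowl, brush from where it was at the start of the episode below 0.02 m); the robot touches nothing.
It fails at once if The tile is lifted off the board or tipped (more than 6 mm or 0.2 rad) (z of tile in the frame of board above 0.018 m or angle between tile's own z axis and vertical above 0.2 rad).
It fails at once if On its way along to the pocket the tile strays more than 8 mm from the rail (y of tile in the frame of board above 0.04 m and x of tile in the frame of board below 0.037 m).
It fails at once if A bystander is moved more than 20 mm (distance of any of blue_tile, jar_green, jar_red, jar_ochre, jar_black, bowl, brush from where it was at the start of the episode above 0.02 m).
It also fails if it takes over 48 s, if anything falls off the work surface, if the arm or the gripper's body presses on something with over 40 N, if the wrist force passes 120 N, or if a joint passes its speed limit or range.

## Working session

There is one attempt and no reset: what is moved stays moved. The work goes in short steps, Python scripts to look and compute and a tool call to move; the robot and the scene stay as the last step left them, time stands still between calls to the robot, and variables do not carry over. Pictures are saved under pics/ and viewed, about 8 in all and at most 12, crops included, and the job is handed in when it is done.

Besides the shell and the picture viewer there is one more tool, called after ">>>" as name([rows], argument=value, ...), one row to a line, values as JSON. step_arm: Moves the arm, as the interface text tells. Its arguments: {"type":"object","properties":{"deltas":{"type":"array"}},"required":["deltas"]}

```bash
mkdir -p pics; cat > h.py <<'E'
import numpy as np, cv2
from bench import status, snapshot, manip, recognise, landmark_of
def cam(p):
    f=p["color"].shape[0]/2/np.tan(np.radians(p["vertical_fov"])/2)
    return np.array([[f,0,p["cx"]],[0,f,p["cy"]],[0,0,1]])
def ext(p):
    if "rvec" in p: return cv2.Rodrigues(np.array(p["rvec"],float))[0],np.array(p["tvec"],float).ravel()
    s=p["state"]; T=np.eye(4); T[:3,:3]=s["orientation"]; T[:3,3]=s["tcp_pos"]
    M=np.linalg.inv(T@np.array(p["tool_from_camera"])); return M[:3,:3],M[:3,3]
def snap(n):
    s=status.read_state(); p=snapshot(n); P=p; 
    if n=="wrist": P=dict(p); P["state"]=s
    return p,P
def world(P,uv,z):
    R,t=ext(P); d=R.T@np.linalg.inv(cam(P))@np.array([uv[0],uv[1],1.]); c=-R.T@t
    return c+d*(z-c[2])/d[2]
def proj(P,X):
    R,t=ext(P); q=(R@np.atleast_2d(X).T).T+t; q=q@cam(P).T; return q[:,:2]/q[:,2:]
E
python3 - <<'E'
from h import *
print({k:v for k,v in status.read_state().items() if k in("time_s","tcp_pos","orientation","ft_force","width")})
Z=dict(tile=0.012,blue_tile=.012,rail=.026,stop=.026,lip=.020,pocket=.012,board=0)
for n in("top","side"):
    p,P=snap(n); cv2.imwrite(f"pics/{n}0.png",p["color"])
    print(n,p.get("vertical_fov"))
    for q in Z:
        print(q,[(round(r["score"],2),np.round(r["position"]),np.round(world(P,r["position"],Z[q]),4)) for r in landmark_of(p,q)[:4]])
E
```

```text
{'time_s': 0.0, 'tcp_pos': array([ 0.19893255, -0.48555884,  0.25283236]), 'orientation': array([[ 9.25387078e-01,  3.79023350e-01, -2.37178383e-04],
       [ 3.79023385e-01, -9.25386514e-01,  1.03601796e-03],
       [ 1.73193319e-04, -1.04861378e-03, -9.99999435e-01]]), 'ft_force': array([ 0.84079773,  0.05031297, -0.67647148]), 'width': 0.0852629307819764}
top 52.11683986140285
tile [(0.75, array([342., 243.]), array([ 0.394 , -0.0607,  0.012 ])), (0.73, array([342., 191.]), array([ 0.579 , -0.0564,  0.012 ])), (0.49, array([394., 212.]), array([ 0.5095, -0.2427,  0.012 ]))]
blue_tile [(0.86, array([291., 206.]), array([0.5185, 0.1226, 0.012 ]))]
rail []
stop [(0.95, array([280., 176.]), array([0.6213, 0.1616, 0.026 ])), (0.58, array([214., 171.]), array([0.632 , 0.3944, 0.026 ]))]
lip [(0.63, array([285., 188.]), array([0.5817, 0.1455, 0.02  ])), (0.62, array([292., 208.]), array([0.5122, 0.1193, 0.02  ]))]
pocket [(0.82, array([289., 172.]), array([0.6399, 0.132 , 0.012 ]))]
board [(0.85, array([320., 186.]), array([0.596 , 0.0213, 0.    ])), (0.25, array([444., 244.]), array([ 0.4029, -0.4272,  0.    ]))]
side 51.324198297558155
tile [(0.68, array([324., 171.]), array([ 0.6105, -0.0676,  0.012 ])), (0.58, array([300., 172.]), array([ 0.6714, -0.0025,  0.012 ])), (0.49, array([370., 208.]), array([ 0.3698, -0.0395,  0.012 ])), (0.44, array([371., 169.]), array([ 0.4973, -0.1961,  0.012 ]))]
blue_tile [(0.72, array([301., 208.]), array([0.5307, 0.1179, 0.012 ]))]
rail [(0.9, array([294., 172.]), array([0.6707, 0.0251, 0.026 ]))]
stop [(0.82, array([272., 198.]), array([0.6252, 0.1646, 0.026 ]))]
lip [(0.78, array([280., 200.]), array([0.5982, 0.1495, 0.02  ]))]
pocket [(0.62, array([276., 196.]), array([0.6353, 0.1399, 0.012 ]))]
board [(0.82, array([311., 184.]), array([0.605 , 0.0049, 0.    ]))]
```

View pics/top0.png

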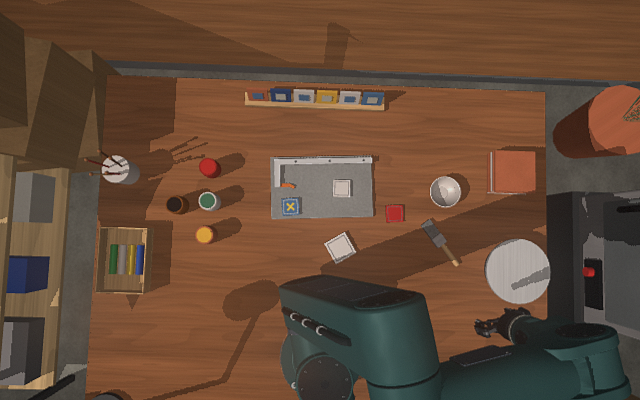

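View pics/side0.png

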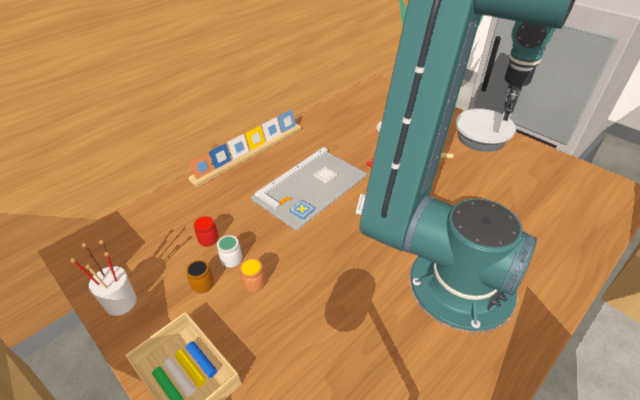

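The top view shows the grey board at about (322,188) and the white tile on it at (342,188). The larger white look-alike, off the board at (340,247), is not the target. The rail runs along the far edge at row ~159, with the orange lip at (288,186). The side view agrees. I'll move over the board for a close look.

>>> step_arm([
  [33, -20, -4, 0, 0, 0, 0.3],
  [33, -20, -4, 0, 0, 0, 0.3],
  [33, -20, -4, 0, 0, 0, 0.3],
  [33, -20, -4, 0, 0, 0, 0.3],
  [33, -20, -4, 0, 0, 0, 0.3],
  [33, -20, -4, 0, 0, 0, 0.3],
  [33, -20, -4, 0, 0, 0, 0.3],
  [33, -20, -4, 0, 0, 0, 0.3],
])

```text
time_s: 1.8
tcp_pos: [0.3869, -0.2321, 0.286]
orientation: [[0.927, 0.375, 0.001], [0.375, -0.927, -0.001], [0.001, 0.001, -1.0]]
ft_force: [-0.1, -0.8, 0.6]
width: 0.0255
```

>>> step_arm([
  [33, -20, -4, 0, 0, 0, 0.3],
  [33, -20, -4, 0, 0, 0, 0.3],
  [33, -20, -4, 0, 0, 0, 0.3],
  [33, -20, -4, 0, 0, 0, 0.3],
  [0, 0, 0, 0, 0, 0.13, 0.3],
  [0, 0, 0, 0, 0, 0.13, 0.3],
  [0, 0, 0, 0, 0, 0.13, 0.3],
  [0, 0, 0, 0, 0, 0, 0.3],
])

```text
time_s: 2.8
tcp_pos: [0.4835, -0.1012, 0.3031]
orientation: [[1.0, -0.012, 0.002], [-0.012, -1.0, -0.001], [0.002, 0.001, -1.0]]
ft_force: [-0.0, 0.1, -0.1]
width: 0.0258
```

```bash
python3 - <<'E'
from h import *
s=status.read_state(); print(s["time_s"],s["tcp_pos"],np.round(s["orientation"],3),s["ft_force"],s["width"])
Z=dict(tile=0.012,blue_tile=.012,rail=.026,stop=.026,lip=.020,pocket=.012,board=0)
for n in("wrist","top"):
    p,P=snap(n); cv2.imwrite(f"pics/{n}1.png",p["color"])
    if n=="wrist": print(np.round(p["tool_from_camera"],3))
    for q in Z:
        print(n,q,[(round(r["score"],2),np.round(r["position"]),np.round(world(P,r["position"],Z[q]),4)) for r in landmark_of(p,q)[:3]])
E
```

```text
2.8 [ 0.48345515 -0.10123117  0.30306476] [[ 1.    -0.012  0.002]
 [-0.012 -1.    -0.001]
 [ 0.002  0.001 -1.   ]] [-0.0035431   0.14618492 -0.06730701] 0.025794783382559847
[[-0.    -0.954 -0.301  0.077]
 [ 1.     0.    -0.002  0.001]
 [ 0.002 -0.301  0.954 -0.121]
 [ 0.     0.     0.     1.   ]]
wrist tile [(0.92, array([275.,  76.]), array([ 0.5909, -0.0494,  0.012 ])), (0.68, array([287., 229.]), array([ 0.3805, -0.0557,  0.012 ])), (0.55, array([419., 139.]), array([ 0.51  , -0.2398,  0.012 ]))]
wrist blue_tile [(0.98, array([149., 138.]), array([0.5151, 0.1249, 0.012 ]))]
wrist rail []
wrist stop [(0.56, array([89., 39.]), array([0.6341, 0.1677, 0.026 ]))]
wrist lip [(0.67, array([115.,  71.]), array([0.5985, 0.1476, 0.02  ]))]
wrist pocket [(0.83, array([123.,  38.]), array([0.6365, 0.1349, 0.012 ]))]
wrist board [(0.67, array([224.,  73.]), array([0.597 , 0.0179, 0.    ]))]
top tile [(0.72, array([341., 189.]), array([ 0.5839, -0.0528,  0.012 ])), (0.66, array([342., 246.]), array([ 0.3825, -0.0606,  0.012 ])), (0.62, array([442., 194.]), array([ 0.5778, -0.4122,  0.012 ]))]
top blue_tile [(0.51, array([289., 208.]), array([0.5134, 0.1274, 0.012 ]))]
top rail [(0.68, array([327., 166.]), array([0.6649, 0.0009, 0.026 ])), (0.16, array([215., 172.]), array([0.6303, 0.3909, 0.026 ]))]
top stop [(0.84, array([276., 177.]), array([0.6194, 0.1782, 0.026 ]))]
top lip [(0.72, array([283., 186.]), array([0.59 , 0.151, 0.02 ])), (0.54, array([212., 171.]), array([0.6316, 0.4017, 0.02  ]))]
top pocket [(0.95, array([288., 175.]), array([0.6302, 0.1349, 0.012 ]))]
top board [(0.61, array([342., 190.]), array([ 0.5817, -0.0581,  0.    ])), (0.57, array([322., 185.]), array([0.5991, 0.0153, 0.    ]))]
```

View pics/wrist1.png

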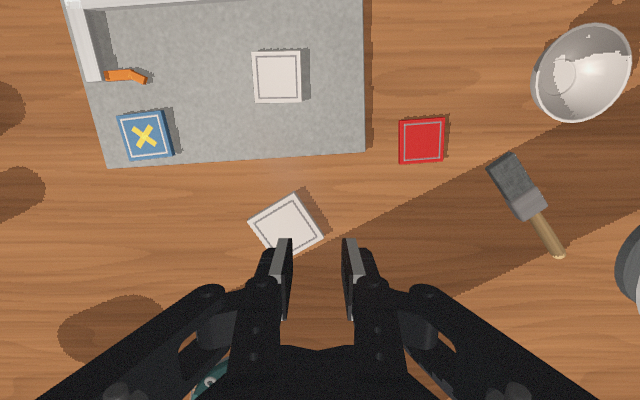

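The wrist picture shows the tile at (277,76), the blue tile at (145,135), the lip at (128,76) and the board's near edge from (108,168) to (366,151). The rail is partly cut off, so I'll shift to frame the whole board.

>>> step_arm([
  [25, -20, -12, 0, 0, 0, 0.3],
  [25, -20, -12, 0, 0, 0, 0.3],
  [25, -20, -12, 0, 0, 0, 0.3],
  [25, -20, -12, 0, 0, 0, 0.3],
  [15, -20, -2, 0, 0, 0, 0.3],
  [0, 0, 0, 0, 0, 0, 0.3],
  [0, 0, 0, 0, 0, 0, 0.3],
  [0, 0, 0, 0, 0, 0, 0.3],
])

```text
time_s: 4.6
tcp_pos: [0.6023, -0.0006, 0.3542]
orientation: [[1.0, -0.014, 0.002], [-0.014, -1.0, -0.001], [0.002, 0.001, -1.0]]
ft_force: [0.6, 0.4, 0.5]
width: 0.0257
```

```bash
python3 - <<'E'
from h import *
import pickle
p,P=snap("wrist"); pickle.dump(P,open("w2.pkl","wb"))
print(P["state"]["tcp_pos"])
Z=dict(tile=0.012,blue_tile=.012,rail=.026,stop=.026,lip=.020,pocket=.012,board=0)
for q in Z: print(q,[(round(r["score"],2),np.round(r["position"]),np.round(world(P,r["position"],Z[q]),4)) for r in landmark_of(p,q)[:2]])
cv2.imwrite("pics/w2.png",cv2.resize(p["color"][0:260,40:440],None,fx=2,fy=2,interpolation=cv2.INTER_CUBIC))
E
```

```text
[ 0.60225685 -0.00064741  0.35421746]
tile [(0.67, array([345., 159.]), array([ 0.5925, -0.0446,  0.012 ])), (0.67, array([466., 209.]), array([ 0.5075, -0.2424,  0.012 ]))]
blue_tile [(0.56, array([240., 206.]), array([0.5174, 0.1248, 0.012 ]))]
rail [(0.77, array([307., 102.]), array([0.6775, 0.0118, 0.026 ]))]
stop [(0.92, array([204., 136.]), array([0.6323, 0.1647, 0.026 ]))]
lip [(0.57, array([220., 157.]), array([0.6002, 0.1453, 0.02  ]))]
pocket [(0.92, array([226., 129.]), array([0.6406, 0.1343, 0.012 ]))]
board [(0.84, array([304., 155.]), array([0.5981, 0.019 , 0.    ]))]
```

View pics/w2.png

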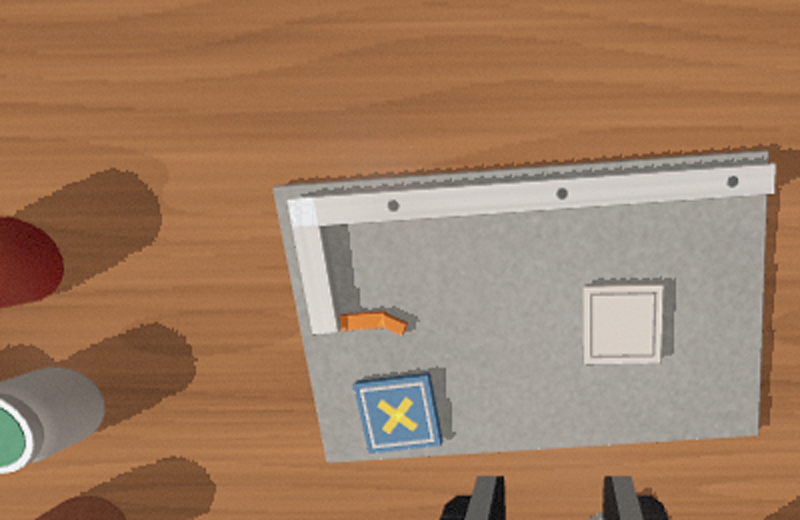

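The cropped view shows the rail's working edge from (324,224) to (774,192), the board corners at (327,462), (757,436), (274,187) and (768,151), and the tile's corners around (584–662, 286–363). I'll fit the poses from these points.

```bash
cat >> h.py <<'E'
from scipy.optimize import least_squares
def pts(b,q):
    q=np.array(q,float)/1000; c,s=np.cos(b[2]),np.sin(b[2])
    return np.c_[b[0]+c*q[:,0]-s*q[:,1],b[1]+s*q[:,0]+c*q[:,1],q[:,2]]
def fit(P,q,uv,b0):
    r=least_squares(lambda b:(proj(P,pts(b,q))-uv).ravel(),b0,loss="soft_l1",x_scale=[.1,.1,.1]); return r.x,np.round((proj(P,pts(r.x,q))-uv),1)
E
python3 - <<'E'
from h import *
import pickle
P=pickle.load(open("w2.pkl","rb"))
f=lambda a:np.array(a,float)/2+[40,0]
q=[(-115,180,12),(-115,-180,12),(105,180,12),(105,-180,12),(75,145,26),(75,-180,26),(-3,145,26)]
uv=f([(327,462),(757,436),(274,187),(768,151),(324,224),(774,192),(338,331)])
b,r=fit(P,q,uv,[.6,.02,0]); print("board",b,r.tolist())
t,r=fit(P,[(30,30,22),(30,-30,22),(-30,-30,22),(-30,30,22)],f([(584,288),(662,286),(660,363),(585,361)]),[.59,-.05,0]); print("tile",t,r.tolist())
c,s=np.cos(b[2]),np.sin(b[2]); d=t[:2]-b[:2]; print("tile in board",c*d[0]+s*d[1],-s*d[0]+c*d[1],t[2]-b[2])
np.save("board.npy",b)
E
```

```text
board [0.59799082 0.01703083 0.05236577] [[-0.7, 0.4], [1.1, 0.1], [-1.2, -1.1], [1.1, -0.7], [-2.2, 0.5], [0.6, 0.8], [0.2, 0.4]]
tile [ 0.58829118 -0.05346685  0.00380367] [[-0.4, -0.6], [0.8, -0.4], [0.4, 0.1], [-0.8, 1.8]]
tile in board -0.013376324240222726 -0.06989334039732081 -0.04856209258357365
```

>>> step_arm([
  [0, 0, 0, 0, 0, -0.066, 0.3],
  [-20, 15, 25, 0, 0, 0, 0.3],
  [-20, 17, 45, 0, 0, 0, 0.3],
  [-20, 16, 55, 0, 0, 0, 0.3],
  [-12, 7, 55, 0, 0, 0, 0.3],
  [0, 0, 55, 0, 0, 0, 0.3],
  [0, 0, 30, 0, 0, 0, 0.3],
  [0, 0, 0, 0, 0, 0, 0.3],
])

```text
time_s: 6.0
tcp_pos: [0.5326, -0.0614, 0.0824]
orientation: [[0.998, 0.055, 0.006], [0.055, -0.998, -0.002], [0.006, 0.002, -1.0]]
ft_force: [-1.1, 0.2, 0.6]
width: 0.0259
```

```bash
cat >> h.py <<'E'
def inboard(s=None):
    s=s or status.read_state(); b=np.load("board.npy"); c,sn=np.cos(b[2]),np.sin(b[2]); d=s["tcp_pos"][:2]-b[:2]; R=np.array(s["orientation"])
    print("t",round(s["time_s"],2),"tcp in board mm",np.round(1000*np.array([c*d[0]+sn*d[1],-sn*d[0]+c*d[1],s["tcp_pos"][2]]),1),"yaw rel",round(np.arctan2(R[1,0],R[0,0])-b[2],4),"tilt",np.round(R[:2,2],4),"F",np.round(s["ft_force"],1),"w",round(s["width"],4))
E
python3 -c "
from h import *
inboard()"
```

```text
t 6.0 tcp in board mm [-69.4 -74.9  82.4] yaw rel 0.0025 tilt [ 0.0058 -0.0021] F [-1.1  0.2  0.6] w 0.0259
```

>>> step_arm([
  [0, -5, 10, 0, 0, 0, 0.3],
  [0, 0, 15, 0, 0, 0, 0.3],
  [0, 0, 12, 0, 0, 0, 0.3],
  [0, 0, 6, 0, 0, 0, 0.3],
  [0, 0, 3, 0, 0, 0, 0.3],
  [0, 0, 0, 0, 0, 0, 0.3],
  [0, 0, 0, 0, 0, 0, 0.3],
  [0, 0, 0, 0, 0, 0, 0.3],
])

```text
time_s: 7.0
tcp_pos: [0.5353, -0.0566, 0.0371]
orientation: [[0.998, 0.055, 0.011], [0.055, -0.998, -0.004], [0.011, 0.004, -1.0]]
ft_force: [0.2, -0.1, -0.2]
width: 0.0256
```

```bash
python3 - <<'E'
from h import *
inboard()
p,P=snap("wrist")
cv2.imwrite("pics/w3.png",p["color"])
E
```

```text
t 7.0 tcp in board mm [-66.5 -70.3  37.1] yaw rel 0.003 tilt [ 0.0114 -0.0036] F [ 0.2 -0.1 -0.2] w 0.0256
```

View pics/w3.png

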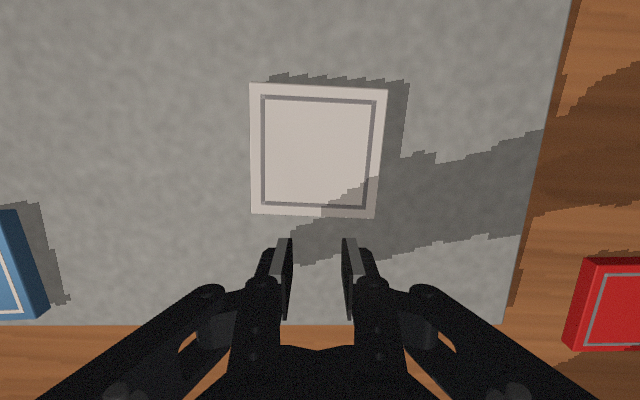

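The wrist view shows both fingertips squarely behind the tile, at (287,240) and (348,240). The tile's near edge is at row ~215, spanning columns 250–377. I'll fix the small tilt and push.

>>> step_arm([
  [3, 0, 0, 0.004, -0.011, 0, 0.3],
  [6, 0, 0, 0, 0, 0, 0.3],
  [7, 0, 0, 0, 0, 0, 0.3],
  [7, 0, 0, 0, 0, 0, 0.3],
  [7, 0, 0, 0, 0, 0, 0.3],
  [7, 0, 0, 0, 0, 0, 0.3],
  [7, 0, 0, 0, 0, 0, 0.3],
  [7, 0, 0, 0, 0, 0, 0.3],
])

```text
time_s: 8.05
tcp_pos: [0.59, -0.0536, 0.0372]
orientation: [[0.998, 0.055, -0.0], [0.055, -0.998, -0.0], [-0.0, -0.0, -1.0]]
ft_force: [-0.3, 0.4, -0.3]
width: 0.0257
```

```bash
python3 - <<'E'
from h import *
inboard()
p,P=snap("wrist"); T=np.array(p["tool_from_camera"]); f=cam(p)[0,0]
c=np.array([[290,238],[343,238]]); d=f*25.7/(53)
print("f",f,"tip depth mm",d)
for u in c: print(T[:3,:3]@np.array([(u[0]-p["cx"])*d/f,(u[1]-p["cy"])*d/f,d])+T[:3,3]*1000)
cv2.imwrite("pics/w4.png",p["color"])
E
```

```text
t 8.05 tcp in board mm [-11.7 -70.1  37.2] yaw rel 0.0029 tilt [-0.0002 -0.    ] F [-0.3  0.4 -0.3] w 0.0257
f 302.25416887332307 tip depth mm 146.56475735932835
[ 13.58174002 -12.60421688  12.79787004]
[13.57938426 13.09574512 12.84200506]
```

View pics/w4.png

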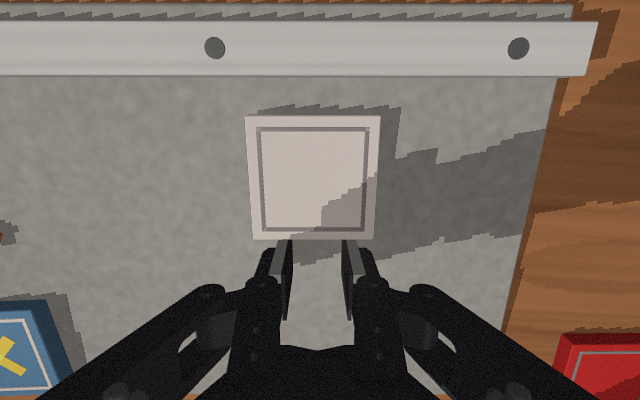

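The tile has moved with the fingers and is square to the rail. Its near edge is at row 240, its far edge at row 115, and the rail face is at row 75. I'll lower the tips slightly and close the remaining gap.

>>> step_arm([
  [2, 0, 1, 0, 0, 0, 0.3],
  [3, 0, 1, 0, 0, 0, 0.3],
  [3, 0, 0, 0, 0, 0, 0.3],
  [3, 0, 0, 0, 0, 0, 0.3],
  [2, 0, 0, 0, 0, 0, 0.3],
  [2, 0, 0, 0, 0, 0, 0.3],
  [1, 0, 0, 0, 0, 0, 0.3],
  [1, 0, 0, 0, 0, 0, 0.3],
])

```text
time_s: 9.1
tcp_pos: [0.6058, -0.0526, 0.0346]
orientation: [[0.998, 0.055, -0.006], [0.055, -0.998, -0.0], [-0.006, 0.0, -1.0]]
ft_force: [-6.0, -0.7, 2.1]
width: 0.0256
```

```bash
python3 - <<'E'
from h import *
inboard()
E
```

```text
t 9.1 tcp in board mm [  4.1 -69.9  34.6] yaw rel 0.0026 tilt [-0.0056 -0.0004] F [-6.  -0.7  2.1] w 0.0256
```

>>> step_arm([
  [2, 0, 0, 0, 0, 0, 0.3],
  [2, 0, 0, 0, 0.005, 0, 0.3],
  [1, 0, 0, 0, 0, 0, 0.3],
  [0, 0, 0, 0, 0, 0, 0.3],
  [-3, 0, 0, 0, 0, 0, 0.3],
  [-8, 0, 0, 0, 0, 0, 0.3],
  [-10, 0, 0, 0, 0, 0, 0.3],
  [-5, 0, 0, 0, 0, 0, 0.3],
])

```text
time_s: 10.1
tcp_pos: [0.5783, -0.0538, 0.0342]
orientation: [[0.998, 0.054, -0.01], [0.054, -0.999, -0.001], [-0.01, 0.001, -1.0]]
ft_force: [0.9, -0.0, 0.3]
width: 0.0257
```

```bash
python3 - <<'E'
from h import *
inboard(); print(np.round(status.read_state()["joint_pos"],3))
p,P=snap("wrist")
cv2.imwrite("pics/w5.png",p["color"])
E
```

```text
t 10.1 tcp in board mm [-23.4 -69.7  34.2] yaw rel 0.002 tilt [-0.01   -0.0011] F [ 0.9 -0.   0.3] w 0.0257
[-0.232  0.512 -0.287  0.781 -0.003  2.856]
```

View pics/w5.png

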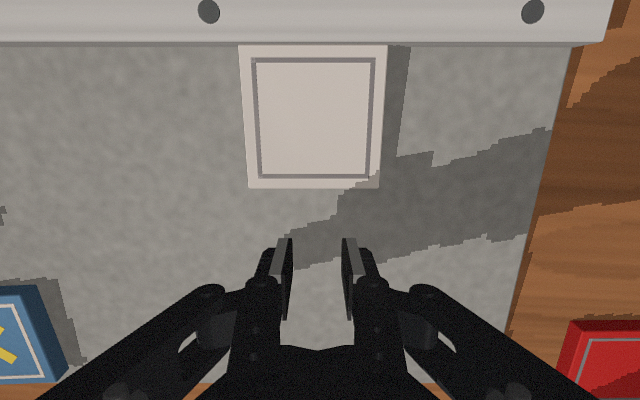

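The tile lies flush and square against the rail: its far edge meets the rail face at row 44, parallel to it. Next I'll lift clear, move to the tile's -y side and turn the hand 90°.

>>> step_arm([
  [0, 0, -20, 0, 0.01, 0, 0.15],
  [0, 0, -30, 0, 0, 0, 0.15],
  [12, 10, -10, 0, 0, 0, 0.15],
  [20, 15, 0, 0, 0, 0, 0.15],
  [20, 15, 0, 0, 0, 0, 0.15],
  [18, 15, 0, 0, 0, 0, 0.15],
  [0, 0, 0, 0, 0, -0.17, 0.15],
  [0, 0, 0, 0, 0, -0.17, 0.15],
])

```text
time_s: 11.15
tcp_pos: [0.6559, -0.107, 0.1082]
orientation: [[0.92, 0.392, 0.012], [0.392, -0.92, -0.003], [0.01, 0.007, -1.0]]
ft_force: [0.3, -0.9, -0.2]
width: 0.0126
```

>>> step_arm([
  [0, 0, 0, 0, 0, -0.17, 0.15],
  [0, 0, 0, 0, 0, -0.17, 0.15],
  [0, 0, 0, 0, 0, -0.17, 0.15],
  [0, 0, 0, 0, 0, -0.17, 0.15],
  [0, 0, 0, 0, 0, -0.17, 0.15],
  [0, 0, 0, 0, 0, -0.17, 0.15],
  [0, 0, 0, 0, 0, -0.17, 0.15],
  [0, 0, 0, 0, 0, 0, 0.15],
])

```text
time_s: 12.15
tcp_pos: [0.6587, -0.1075, 0.1209]
orientation: [[-0.062, 0.998, 0.025], [0.998, 0.063, -0.005], [-0.007, 0.025, -1.0]]
ft_force: [1.0, 0.2, 0.4]
width: 0.0124
```

```bash
python3 - <<'E'
from h import *
inboard(); print(np.round(status.read_state()["orientation"],4))
E
```

```text
t 12.15 tcp in board mm [  54.1 -127.5  120.9] yaw rel 1.5809 tilt [ 0.0253 -0.0054] F [1.  0.2 0.4] w 0.0124
[[-0.0625  0.9977  0.0253]
 [ 0.998   0.0626 -0.0054]
 [-0.007   0.0249 -0.9997]]
```

>>> step_arm([
  [0, -4, 0, 0.025, 0.006, 0.01, 0.15],
  [0, -4, 15, 0, 0, 0, 0.15],
  [0, 0, 20, 0, 0, 0, 0.15],
  [0, 0, 20, 0, 0, 0, 0.15],
  [0, 0, 15, 0, 0, 0, 0.15],
  [0, 0, 5, 0, 0, 0, 0.15],
  [0, 0, 0, 0, 0, 0, 0.15],
  [0, 0, 0, 0, 0, 0, 0.15],
])

```text
time_s: 13.15
tcp_pos: [0.6511, -0.1086, 0.0472]
orientation: [[-0.031, 1.0, -0.002], [1.0, 0.031, -0.001], [-0.001, -0.002, -1.0]]
ft_force: [-0.1, -0.3, -0.6]
width: 0.0126
```

```bash
python3 - <<'E'
from h import *
inboard(); print(np.round(status.read_state()["orientation"],4))
p,P=snap("wrist")
cv2.imwrite("pics/w6.png",p["color"])
E
```

```text
t 13.15 tcp in board mm [  46.4 -128.2   47.2] yaw rel 1.5492 tilt [-0.0019 -0.0008] F [-0.1 -0.3 -0.6] w 0.0126
[[-3.080e-02  9.995e-01 -1.900e-03]
 [ 9.995e-01  3.080e-02 -8.000e-04]
 [-8.000e-04 -1.900e-03 -1.000e+00]]
```

View pics/w6.png

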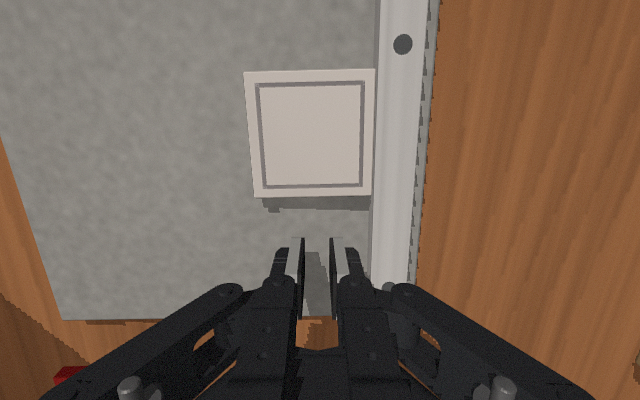

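The tile is still flush with the rail. The tips sit behind its near edge (row 195), between columns 285 and 360, clear of the rail face at column ~372. I'll lower, trim the yaw and start pushing.

>>> step_arm([
  [0, 0, 6, 0, 0, -0.021, 0.15],
  [0, 0, 5, 0, 0, 0, 0.15],
  [5, 0, 0, 0, 0, 0, 0.15],
  [5, 0, 0, 0, 0, 0, 0.15],
  [6, 0, 0, 0, 0, 0, 0.15],
  [6, 0.2, 0, 0, 0, 0, 0.15],
  [6, 0.2, 0, 0, 0, 0, 0.15],
  [6, 0.2, 0, 0, 0, 0, 0.15],
])

```text
time_s: 14.2
tcp_pos: [0.6501, -0.0723, 0.0364]
orientation: [[-0.053, 0.999, -0.001], [0.999, 0.053, -0.001], [-0.001, -0.001, -1.0]]
ft_force: [0.1, -0.4, 0.2]
width: 0.0129
```

```bash
python3 - <<'E'
from h import *
inboard()
E
```

```text
t 14.2 tcp in board mm [ 47.4 -91.9  36.4] yaw rel 1.5717 tilt [-0.0006 -0.0012] F [ 0.1 -0.4  0.2] w 0.0129
```

>>> step_arm([
  [7, 0.1, 0, 0, 0, 0, 0.15],
  [7, 0.1, 0, 0, 0, 0, 0.15],
  [7, 0.1, 0, 0, 0, 0, 0.15],
  [7, 0.1, 0, 0, 0, 0, 0.15],
  [7, 0.1, 0, 0, 0, 0, 0.15],
  [7, 0.1, 0, 0, 0, 0, 0.15],
  [7, 0.1, 0, 0, 0, 0, 0.15],
  [7, 0.1, 0, 0, 0, 0, 0.15],
])

```text
time_s: 15.2
tcp_pos: [0.6477, -0.0122, 0.0363]
orientation: [[-0.053, 0.999, -0.001], [0.999, 0.053, -0.001], [-0.001, -0.001, -1.0]]
ft_force: [-0.3, 0.3, 0.2]
width: 0.0129
```

```bash
python3 - <<'E'
from h import *
inboard()
p,P=snap("wrist")
cv2.imwrite("pics/w7.png",p["color"])
E
```

```text
t 15.2 tcp in board mm [ 48.2 -31.8  36.3] yaw rel 1.5718 tilt [-0.0006 -0.0012] F [-0.3  0.3  0.2] w 0.0129
```

View pics/w7.png

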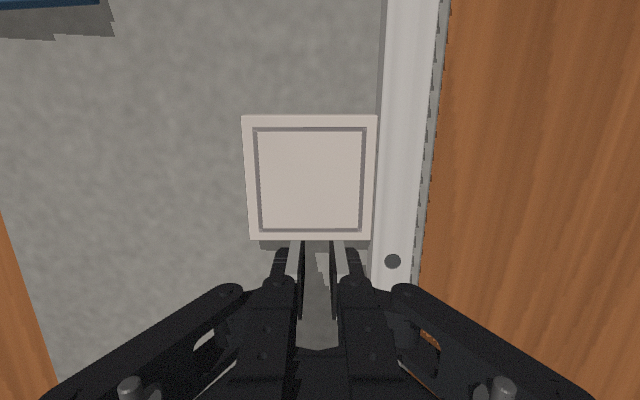

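```bash
python3 - <<'E'
from h import *
b=np.load("board.npy"); p,P=snap("wrist")
t,r=fit(P,[(30,30,22),(30,-30,22),(-30,-30,22),(-30,30,22)],np.array([(377,115),(371,239),(250,240),(242,115)],float),[.645,.03,.05]); 
c,s=np.cos(b[2]),np.sin(b[2]); d=t[:2]-b[:2]; print("tile in board",c*d[0]+s*d[1],-s*d[0]+c*d[1],t[2]-b[2],r.tolist())
print(proj(P,pts(b,[(75,50,26),(75,-40,26),(75,40,12),(75,-20,12)])))
E
```

```text
tile in board 0.04538715150144956 0.009686643990563331 0.0032614786091215778 [[1.9, -0.7], [0.6, 1.6], [-0.5, 0.8], [-2.1, -0.4]]
[[381.6883735   88.91243481]
 [369.74407034 280.22059225]
 [374.05629005 112.85382735]
 [367.33450752 231.73400937]]
```

The tile is square at x ≈ 45 mm and y ≈ 10 mm in the board frame, so it is flush with the rail. I'll keep pushing along it.

>>> step_arm([
  [7, 0, 0, 0, 0, 0, 0.15],
  [7, 0, 0, 0, 0, 0, 0.15],
  [7, 0, 0, 0, 0, 0, 0.15],
  [7, 0, 0, 0, 0, 0, 0.15],
  [7, 0, 0, 0, 0, 0, 0.15],
  [7, 0, 0, 0, 0, 0, 0.15],
  [7, 0, 0, 0, 0, 0, 0.15],
  [7, 0, 0, 0, 0, 0, 0.15],
])

```text
time_s: 16.3
tcp_pos: [0.6446, 0.0474, 0.0363]
orientation: [[-0.054, 0.999, -0.0], [0.999, 0.054, -0.001], [-0.001, -0.0, -1.0]]
ft_force: [0.9, -0.7, 0.4]
width: 0.0129
```

```bash
python3 - <<'E'
from h import *
inboard()
p,P=snap("wrist")
cv2.imwrite("pics/w8.png",p["color"])
E
```

```text
t 16.3 tcp in board mm [48.1 27.9 36.3] yaw rel 1.572 tilt [-0.0004 -0.0012] F [ 0.9 -0.7  0.4] w 0.0129
```

View pics/w8.png

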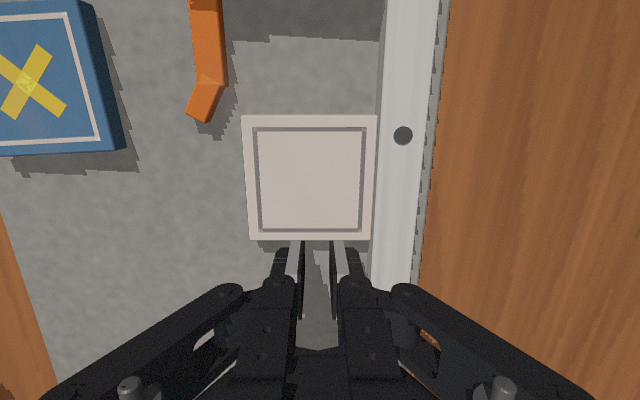

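The tile is flush and heading straight into the pocket. The lip is at (207,60), left of the tile's left edge at column 242. Next is the final approach.

>>> step_arm([
  [6, 0, 0, 0, 0, 0, 0.15],
  [6, 0, 0, 0, 0, 0, 0.15],
  [6, 0, 0, 0, 0, 0, 0.15],
  [5, 0, 0, 0, 0, 0, 0.15],
  [5, 0, 0, 0, 0, 0, 0.15],
  [4, 0, 0, 0, 0, 0, 0.15],
  [3, 0, 0, 0, 0, 0, 0.15],
  [3, 0, 0, 0, 0, 0, 0.15],
])

```text
time_s: 17.35
tcp_pos: [0.6423, 0.0886, 0.0363]
orientation: [[-0.054, 0.999, -0.001], [0.999, 0.054, -0.001], [-0.001, -0.001, -1.0]]
ft_force: [0.7, -0.9, 0.1]
width: 0.013
```

>>> step_arm([
  [2, 0, 0, 0, 0, 0, 0.15],
  [2, 0, 0, 0, 0, 0, 0.15],
  [2, 0, 0, 0, 0, 0, 0.15],
  [2, 0, 0, 0, 0, 0, 0.15],
  [1, 0, 0, 0, 0, 0, 0.15],
  [1, 0, 0, 0, 0, 0, 0.15],
  [1, 0, 0, 0, 0, 0, 0.15],
  [1, 0, 0, 0, 0, 0, 0.15],
])

```text
time_s: 18.35
tcp_pos: [0.642, 0.0943, 0.0364]
orientation: [[-0.049, 0.999, -0.0], [0.999, 0.049, -0.016], [-0.016, -0.001, -1.0]]
ft_force: [-0.8, -7.5, -0.0]
width: 0.0129
```

```bash
python3 - <<'E'
from h import *
inboard()
p,P=snap("wrist")
cv2.imwrite("pics/w9.png",p["color"])
E
```

```text
t 18.35 tcp in board mm [48.  74.9 36.4] yaw rel 1.5673 tilt [-0.0004 -0.0157] F [-0.8 -7.5 -0. ] w 0.0129
```

View pics/w9.png

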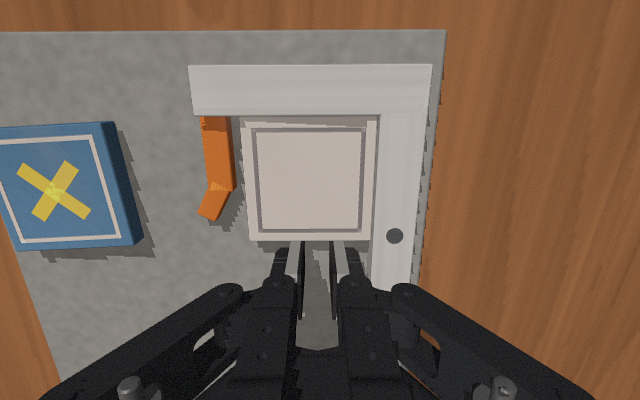

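The tile has reached the end stop: 7.5 N at the tool, with its far edge at the stop face (row ~117). Now I'll back off and lift clear.

>>> step_arm([
  [-2, 0, 0, 0, 0, 0, 0.15],
  [-8, 0, 0, 0, 0, 0, 0.15],
  [-15, 0, 0, 0, 0, 0, 0.15],
  [-10, 0, -10, 0, 0, 0, 0.15],
  [0, 0, -30, 0, 0, 0, 0.15],
  [0, 0, -40, 0, 0, 0, 0.15],
  [0, 0, -30, 0, 0, 0, 0.15],
  [0, 0, 0, 0, 0, 0, 0.15],
])

```text
time_s: 19.4
tcp_pos: [0.6441, 0.0556, 0.153]
orientation: [[-0.046, 0.999, 0.001], [0.999, 0.046, -0.015], [-0.015, -0.0, -1.0]]
ft_force: [0.4, 0.6, -0.6]
width: 0.0128
```

```bash
python3 - <<'E'
from h import *
import pickle
inboard()
p,P=snap("wrist"); pickle.dump(P,open("w10.pkl","wb"))
c=p["color"][60:260,170:470]
cv2.imwrite("pics/w10.png",cv2.resize(c,None,fx=2.6,fy=2.6,interpolation=cv2.INTER_CUBIC))
E
```

```text
t 19.4 tcp in board mm [ 48.   36.1 153. ] yaw rel 1.5648 tilt [ 0.0007 -0.0152] F [ 0.4  0.6 -0.6] w 0.0128
```

View pics/w10.png

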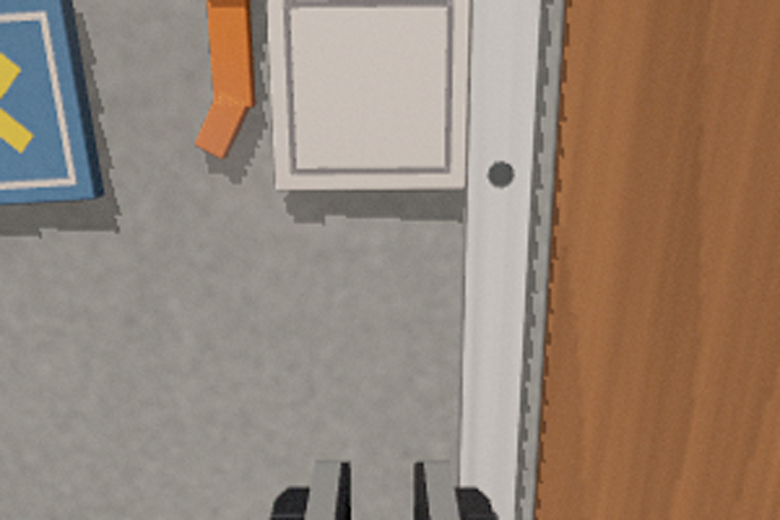

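The crop shows the tile flush along the rail, with its near corners at (276,190) and (465,188), and the fingers well clear. The stop fell outside the crop, so I'll check that gap numerically from the full picture.

```bash
python3 - <<'E'
from h import *
import pickle
P=pickle.load(open("w10.pkl","rb")); b=np.load("board.npy")
g=cv2.cvtColor(P["color"],cv2.COLOR_BGR2GRAY)
f=lambda u:np.array(u)/2.6+[170,60]
c,s=np.cos(b[2]),np.sin(b[2])
def B(u,z): d=world(P,u,z)[:2]-b[:2]; return np.round(1000*np.array([c*d[0]+s*d[1],-s*d[0]+c*d[1]]),1)
print("near corners in board",B(f((276,190)),.022),B(f((465,188)),.022),"want (15,85),(75,85)")
print("rail edge",B(f((463,400)),.026),"lip inner bend",B(f((252,105)),.020))
col=g[20:80,295:325].mean(1); print(np.round(col).astype(int).tolist())
print("predicted rows: stop top edge, stop foot, tile far top edge",proj(P,pts(b,[(45,145,26),(45,145,12),(45,145,22)]))[:,1], [B((310,r),.026) for r in (40,50,60)])
E
```

```text
near corners in board [15.7 85.3] [75.1 85.6] want (15,85),(75,85)
rail edge [76.  15.5] lip inner bend [  9.3 110.8]
[139, 154, 197, 188, 189, 190, 191, 191, 191, 190, 188, 187, 188, 188, 189, 190, 191, 192, 193, 193, 191, 191, 191, 191, 192, 192, 190, 188, 187, 189, 185, 122, 95, 135, 147, 144, 145, 160, 191, 190, 122, 124, 149, 198, 194, 194, 193, 193, 194, 193, 193, 193, 193, 193, 193, 193, 193, 193, 193, 193]
predicted rows: stop top edge, stop foot, tile far top edge [51.96649128 54.38595113 52.68651506] [array([ 44.4, 153. ]), array([ 44.3, 146.3]), array([ 44.2, 139.5])]
```

```bash
python3 - <<'E'
from h import *
import pickle
P=pickle.load(open("w10.pkl","rb"))
for r in range(48,64): print(r,np.round(P["color"][r,295:325].mean(0)).astype(int))
p,Q=snap("top"); print("blue",[np.round(world(Q,r["position"],.012),3) for r in landmark_of(p,"blue_tile")[:1]])
s=status.read_state(); print(s["ft_force"],s["qd"])
E
```

```text
48 [182 186 191]
49 [183 188 193]
50 [179 184 189]
51 [117 121 125]
52 [90 94 98]
53 [126 133 141]
54 [139 145 154]
55 [136 143 151]
56 [137 143 151]
57 [151 158 167]
58 [181 189 198]
59 [180 188 198]
60 [119 120 127]
61 [122 122 129]
62 [142 147 155]
63 [188 196 205]
blue [array([0.528, 0.39 , 0.012])]
[ 0.07828502  0.47550237 -0.18997376] [ 0.00367324  0.0096741  -0.01044612 -0.00283452  0.00098342  0.00136747]
```

Rows 53–56 have the tile's tint (red/blue ratio 1.11, as on the lit tile), so they are shaded tile. Its far edge is at row ~52.7, exactly where a flush fit is predicted. Handing in.

```bash
python3 -c "
from bench import manip
print(manip.finish_job())"
```

```text
the job is handed in; nothing more can be done
None
```

I pushed the white tile flush against the rail with two slightly open fingertips. I then turned the hand 90°, slid the tile along the rail into the corner until it touched the end stop, and handed the job in after about 19.5 s of the 48 s allowed.

**Last checks:**
- **Contact with the stop:** the tool read 7.5 N at the end of the slide, against under 1 N while pushing freely.
- **Position after backing off:** the tile's near corners measured (15.7, 85.3) and (75.1, 85.6) mm in the board frame. Fully home is (15, 85) and (75, 85), and the calibration is good to about 2 mm.
- **Squareness and far edge:** the tile is square to the rail within about 0.005 rad. Its far edge is at image row 52.7, as predicted for a flush fit.
- **Hand:** it finished with the TCP 153 mm above the table, touching nothing.

**Not fully confirmed:**
- **Blue tile:** the last automatic look found something else, at (0.53, 0.39). The wrist pictures show the blue tile lying in its place and the fingers never came near it, but I did not re-measure it.
- **Jars, bowl and brush:** I did not check these again at the end; the arm never went near them.

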